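Rack the drilled blank, then hold the curing-box lid just short of balance

ROBOT

A 6-joint arm with a two-finger parallel gripper is mounted at the origin on the work surface. World frame = base frame: x ahead of the robot, y to its left, z up, the work surface at z = 0. Lengths are in m, angles in rad, forces in N, time in s.
With the tool pointing down it reaches from about 0.25 to 0.85 m from the base axis. Payload 12.5 kg.
Tool frame: the origin (TCP) lies between the finger pads; the fingertips stand 14 mm ahead of it and the grasp point (between the pads) lies 5 mm behind it; z points along the fingers, x is the direction in which the jaws open and shut, and the axes are right-handed (so a half turn about z gives the same grasp; the last joint's range is limited). The gripper opens to 93 mm and grips with 3 to 60 N. Pads are 15 mm wide; open, the fingers measure 128 mm over their backs; the gripper's body (75 mm by 188 mm) begins 65 mm behind the grasp point.
Start: joints at [1.024, 0.351, 1.652, -0, 1.139, -0.085], TCP at [0.245, 0.492, 0.233] pointing down, gripper open.
Joint ranges: [-2.75, 2.75], [-0.79, 2.1], [0.01, 2.65], [-1.57, 4.71], [0.07, 3.14], [-2.87, 2.87]. Speed limits (rad/s): [2.22, 2.22, 2.79, 3.14, 3.14, 3.14].

INTERFACE

Orientations are given as a unit quaternion [x, y, z, w].
In Python, from rig import r gives the robot as it stands. Calls block until the motion is done:
- r.reach(position, orientation): joint-space move of the TCP to a pose.
- r.servo_line(position, ori=None, velocity=0.15, f_stop=None): straight line of the TCP; ori=None keeps the orientation; velocity is the mean speed in m/s. With f_stop (N) it stops when the force on the tool has changed by that much, and returns True; else False.
- r.set_joints(angles): joint-space move.
- r.gripper_open() and r.grasp(effort=None): open the fingers fully, or close them until they stop; effort is the grip in N (None keeps the last).
- r.wait(seconds).
- r.inverse_kinematics(position, orientation): joint angles nearest the present ones, or None.
- r.snapshot(name): name is "side" or "top" or "wrist"; returns (picture, depth): 480x640x3 uint8, blue, green, red; 480x640 float32, m along the optical axis (not along the pixel's ray), 0 where there is no reading.
- r.calibration(name): a dict with "K" (3x3 intrinsics, pixels), "R" (3x3) and "t" (3): a world point X has camera coordinates R X + t. Camera axes: x right, y down, z forward; pixel columns grow to the right and rows downward; lengths in m; the calibration is good to about 2 mm. The wrist camera is an equidistant fisheye: a pixel r from the principal point sees the ray r / f radians off the axis. A picture is of the moment at which its call begins: read the wrist's pose just before it. calibration takes no time and is no camera call; for the wrist camera it gives the pose at the moment of the call.
A pose or a line that the arm cannot do raises r.MotionError and nothing moves.
- r.hand_in(): hands the job in, once; it reports no verdict.
Readings, each from a call of its own:
- r.read_clock(): time.
- r.read_joint_positions(): joint angles.
- r.read_joint_vel(): joint speeds.
- r.read_tau(): joint torques, N m.
- r.read_tcp_pos(): TCP position.
- r.read_eef_rot(): TCP orientation.
- r.read_ft_force(): force on the tool from outside, world axes, zero at the start.
- r.read_moment(): the same for the moment, N m.
- r.read_grip_width(): opening from 0.0 (shut) to 1.0 (fully open).
Only numpy, scipy, OpenCV 4.12 (cv2) and the standard library are available. Lean on these libraries where they do the work, as an engineer would, in place of code of your own. Each camera call takes 0.05 s, during which the arm holds its last target.

TASK

Thread the drilled wooden blank onto the empty post of the rack, right down onto the base, and let go of it. Then take the curing box's lid by its handle, raise it a little past its balance point without letting it spring wide open, ease it back down and finish while still holding it, quite still, just below the balance point (within ten degrees), so that I can slide the rack in and the lid would drop shut by itself if let go. Leave the other things on the bench where they are.

Things in the scene. Friction and masses are not known exactly. Their poses are not given: they have to be found in the camera images.
- blank: the drilled blank, loose, standing on the bench: a square wooden block 34 x 34 mm and 50 mm tall with an upright 17 mm round hole right through its middle, seen as a dark round mouth in its top. About 30 g (20 to 45 g). Origin: centre of its underside; z up along the hole, x and y square to its sides
- solid_blank: a bystander: a taller block of the same wood (34 x 34 mm, 75 mm tall), without a hole, standing loose on the bench; it may stand in front of or behind the drilled one. Origin: centre of its underside. Leave it alone
- rack: the drying rack, fixed: flat wooden base 70 mm (x) by 150 mm (y), 18 mm thick, with two upright steel posts 90 mm apart along its y axis. A fixed blank already sits on the post at y = +45 mm (34 x 34 mm, top 68 mm above the bench); the post at y = -45 mm is empty. Origin: centre of the underside of the base
- post_foot (a point): foot of the empty post: the centre of the post at the level of the base's top, 18 mm above the bench. The post is a 14 mm round pin that rises 62 mm from here (tip 80 mm above the bench, last 5 mm tapered to 8 mm); z up, same axes as the rack. A fully home blank has its underside at this height
- cure_box: the curing box: a grey box 170 mm (x) by 220 mm (y), 110 mm tall, fixed to the bench, with an aluminium lid over the whole of it. Origin: centre of the box's underside; its x axis points level from the handle side, which faces roughly towards the robot, to the hinge side; y runs along the hinge and the handle
- lid_hinge (a point): a point on the lid's hinge axis, at the middle of the far rim, 110 mm above the bench; it turns with the lid; the axis runs along the box's y, level
- lid_handle (a point): middle of the handle: a level round steel bar, 12 mm thick, 120 mm long, parallel to the hinge, 55 mm out from the lid's front edge on two 8 mm arms at its ends (110 mm free between), open above and below. Bar axis: 233 mm from the hinge axis and, lid shut, 4 mm above it (114 mm above the bench). It rises on that circle, away from the robot. It can turn in gripping fingers, so the hand may stay pointing down
- lid (a joint): opening of the lid in rad: 0 shut (start), grows as the handle rises, stop 1.4. 8 mm plate, 178 mm deep, 0.9 kg, counter-sprung, frictionless hinge. Balance at 0.87 (50 deg, bar 291 mm above the bench): below, it falls shut; above, it springs open. Lift at the bar: 1.2 N shut, none at balance. Over 0.90 is past balance; over 1.25 is wide open; just below is 0.67 to 0.85 (bar 257 to 288 mm up)
- jar: a bystander: a jar with a black cap, 52 mm across and 65 mm tall, standing loose on the bench. Origin: centre of its underside
- screwdriver: a bystander: a screwdriver lying loose on the bench to the robot's right. Leave it alone
Not all that is in view belongs to the job. Leave any green look-alike of the blank alone. Of the things that look like the rack, take the one that is nearest to the robot's base at the start.

How it is judged:
By the outcome, as a careful person would: the job done as asked, in the order asked, and still so for the second after the job is handed in, while the arm keeps its last pose, push and grip.
It also fails if it takes over 64 s, if anything falls off the work surface, if the arm or the gripper's body presses on something with over 40 N, if the wrist force passes 120 N, or if a joint passes its speed limit or range.

## Working session

There is one attempt and no reset: what is moved stays moved. The work goes in short steps, each a Python script; the robot and the scene stay as the last script left them, time stands still between calls to the robot, and variables do not carry over. Pictures are saved under pics/ and viewed, and the job is handed in when it is done.

```bash
mkdir -p pics; ls; python3 - <<'E'
from rig import r
import cv2,numpy as np
np.set_printoptions(precision=4,suppress=True)
for n in ["side","top","wrist"]:
    c=r.calibration(n)
    p,d=r.snapshot(n)
    cv2.imwrite(f"pics/{n}0.png",p); np.savez(f"{n}0.npz",p=p,d=d,K=c["K"],R=c["R"],t=c["t"])
    print(n,c)
print(r.read_clock(), r.read_tcp_pos(), r.read_eef_rot())
E
```

```text
pics
side {'K': array([[563.3185,   0.    , 321.4932],
       [  0.    , 563.3185, 240.2813],
       [  0.    ,   0.    ,   1.    ]]), 'R': array([[ 0.9951, -0.0975, -0.0174],
       [-0.0818, -0.7091, -0.7003],
       [ 0.0559,  0.6983, -0.7136]]), 't': array([-0.5216,  0.1488,  1.1956])}
top {'K': array([[468.7765,   0.    , 320.9924],
       [  0.    , 468.7765, 241.2266],
       [  0.    ,   0.    ,   1.    ]]), 'R': array([[ 0.0207, -0.9998, -0.0024],
       [-0.9805, -0.0199, -0.1957],
       [ 0.1956,  0.0064, -0.9807]]), 't': array([0.0121, 0.5591, 0.992 ])}
wrist {'K': array([[371.6483,   0.    , 311.6233],
       [  0.    , 371.6483, 239.3815],
       [  0.    ,   0.    ,   1.    ]]), 'R': array([[ 0.4446,  0.8957, -0.0019],
       [ 0.866 , -0.4293,  0.2566],
       [ 0.2291, -0.1157, -0.9665]]), 't': array([-0.549 , -0.0302,  0.3909])}
0.15 [0.2449 0.4922 0.2322] [ 0.8502  0.5265 -0.0004  0.0002]
```

View pics/top0.png

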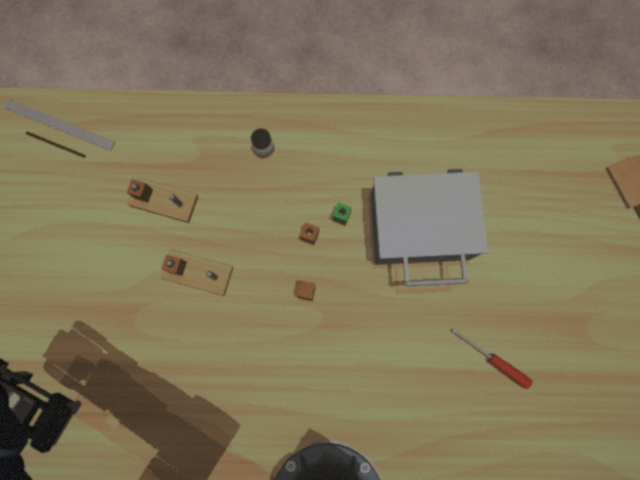

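View pics/side0.png

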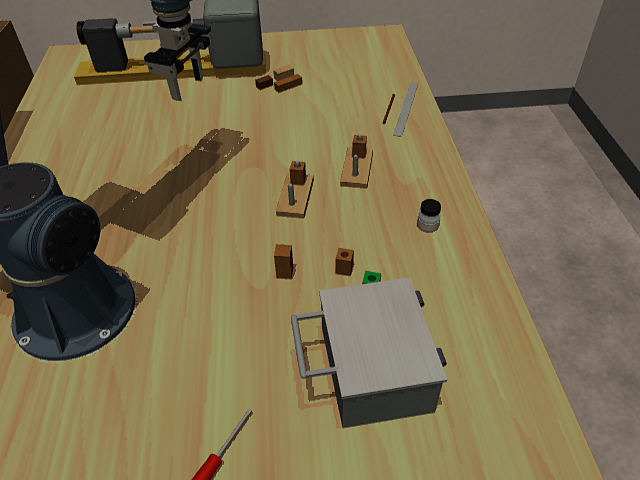

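View pics/wrist0.png

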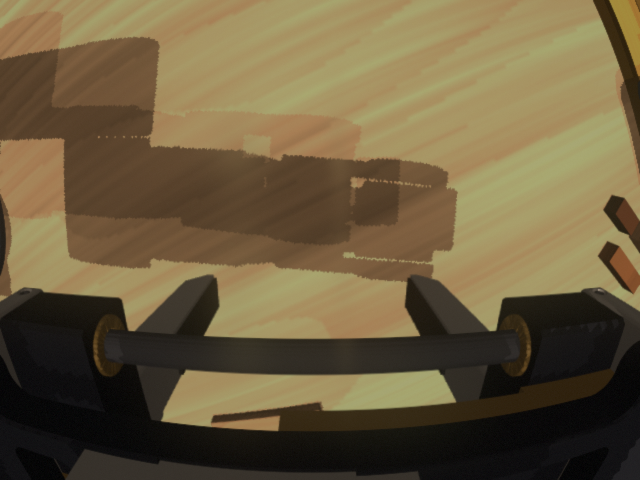

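```bash
cat > h.py <<'E'
import numpy as np,cv2
np.set_printoptions(precision=4,suppress=True)
def cloud(n):
    z=np.load(n); d=z['d'];K=z['K']
    v,u=np.mgrid[:480,:640]
    X=np.stack([(u-K[0,2])/K[0,0]*d,(v-K[1,2])/K[1,1]*d,d],-1)
    W=(X-z['t'])@z['R']
    W[d==0]=np.nan
    return W
def ray(z,u,v,zz):
    K=z['K'];R=z['R'];C=-R.T@z['t']
    dd=R.T@np.array([(u-K[0,2])/K[0,0],(v-K[1,2])/K[1,1],1])
    return C+dd*(zz-C[2])/dd[2]
E
python3 - <<'E'
from h import *
for n in ['top','side']:
    z=np.load(n+'0.npz');W=cloud(n+'0.npz')
    pts={'top':dict(blank=(310,233),green=(342,213),solid=(305,290),rackA=(200,275),rackB=(165,202),jar=(262,135),lid=(430,215),bar=(435,282)),
    'side':dict(blank=(344,254),solid=(284,248),green=(372,276),lid=(380,335),bar=(300,345),postA=(291,186),jar=(430,206))}[n]
    for k,(u,v) in pts.items(): print(n,k,W[v,u])
    im=z['p']
    if n=='top': c=[im[200:300,150:250],im[195:305,265:365]]
    else: c=[im[150:230,260:330],im[230:300,265:385]]
    big=[cv2.resize(x,(400,int(400*x.shape[0]/x.shape[1])),interpolation=cv2.INTER_CUBIC) for x in c]
    h=max(b.shape[0] for b in big)
    cv2.imwrite(f'pics/crop_{n}.png',np.hstack([cv2.copyMakeBorder(b,0,h-b.shape[0],0,0,0) for b in big]))
E
```

```text
top blank [0.5884 0.0502 0.003 ]
top green [ 0.6386 -0.0246  0.0028]
top solid [0.4474 0.0555 0.0749]
top rackA [0.4813 0.2971 0.0228]
top rackB [0.6524 0.3925 0.0198]
top jar [0.8042 0.1651 0.0669]
top lid [ 0.608  -0.2071  0.1164]
top bar [ 0.4647 -0.2124  0.1229]
side blank [0.5804 0.0588 0.0421]
side solid [0.4505 0.0619 0.0735]
side green [ 0.6304 -0.0156  0.0473]
side lid [ 0.6093 -0.2135  0.1184]
side bar [ 0.467  -0.2207  0.1209]
side postA [0.4778 0.2626 0.0767]
side jar [0.7956 0.1675 0.064 ]
```

View pics/crop_top.png

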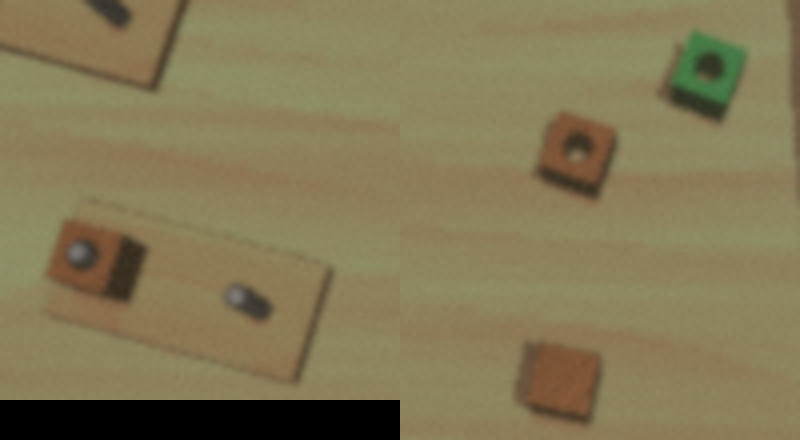

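View pics/crop_side.png

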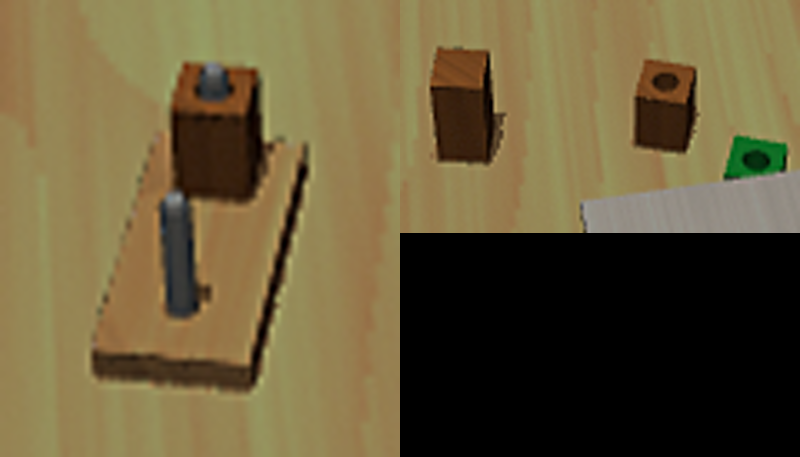

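The crops confirm the choice. In the top view, the drilled brown blank is at about (310,233), the green look-alike at (342,213) and the taller solid block, without a hole, at (305,290). The near rack is at (197,272), with its empty post at (211,275). The far look-alike rack is at (163,200).

```bash
python3 - <<'E'
from h import *
z=np.load('top0.npz');W=cloud('top0.npz');S=cloud('side0.npz')
def rect(P,lab):
    P=P[np.isfinite(P).all(1)]
    r_=cv2.minAreaRect(P[:,:2].astype(np.float32)*1000); print(lab,len(P),r_,'z',np.median(P[:,2]))
for nm,C in [('top',W),('side',S)]:
    X=C[...,0];Y=C[...,1];Z=C[...,2]
    print(nm)
    with np.errstate(invalid='ignore'):
        for l,(x,y),h,rad in [('blank',(.582,.055),.05,.035),('solid',(.448,.058),.075,.035),('green',(.635,-.02),.05,.035)]:
            m=(abs(X-x)<rad)&(abs(Y-y)<rad)&(abs(Z-h)<.006); rect(C[m],l)
        m=(X>.4)&(X<.56)&(Y>.2)&(Y<.42)&(abs(Z-.018)<.007)
        rect(C[m],'rackbase')
        m=(X>.4)&(X<.56)&(Y>.2)&(Y<.42)&(abs(Z-.068)<.006); rect(C[m],'fixedblank')
        m=(X>.4)&(X<.56)&(Y>.2)&(Y<.29)&(Z>.035); P=C[m];print('post',len(P),P.mean(0),P.max(0),P.min(0))
        m=(X>.45)&(X<.8)&(Y>-.4)&(Y<-.05)&(abs(Z-.118)<.008); rect(C[m],'lid+')
        m=(X>.5)&(X<.8)&(Y>-.4)&(Y<-.05)&(abs(Z-.118)<.008); rect(C[m],'lid')
        m=(X>.42)&(X<.51)&(Y>-.4)&(Y<-.05)&(Z>.08); rect(C[m],'bar')
z=np.load('top0.npz')
print(ray(z,310,232,.05), ray(z,211,274.5,.08))
E
```

```text
top
blank 191 ((581.7374877929688, 52.077598571777344), (34.200286865234375, 35.05449676513672), 70.28343963623047) z 0.04988739848137531
solid 255 ((448.80902099609375, 55.81488037109375), (33.932701110839844, 34.3343505859375), 80.1212158203125) z 0.07485217415340172
green 189 ((629.62548828125, -21.271324157714844), (33.93763732910156, 34.9366569519043), 69.85669708251953) z 0.05018711176780004
rackbase 1619 ((488.65484619140625, 308.698486328125), (150.93658447265625, 70.2087631225586), 76.00689697265625) z 0.018153681273521332
fixedblank 225 ((489.64605712890625, 313.6905517578125), (114.41508483886719, 34.021907806396484), 75.61309051513672) z 0.06794313396772612
post 60 [0.4763 0.2626 0.0674] [0.4839 0.2711 0.0826] [0.4708 0.2581 0.0361]
lid+ 9426 ((584.1414794921875, -207.49404907226562), (249.22308349609375, 228.0719451904297), 4.038031101226807) z 0.11807003597649673
lid 8931 ((602.314208984375, -206.2105712890625), (212.771484375, 228.0826416015625), 4.031948566436768) z 0.11806131910228841
bar 536 ((485.67401123046875, -214.42495727539062), (54.126731872558594, 131.286239
[... 556 characters left out ...]
2141113281) z 0.018722423897971203
fixedblank 148 ((489.4683532714844, 313.91119384765625), (123.36100769042969, 34.46726608276367), 77.49967956542969) z 0.06830031883992232
post 90 [0.4757 0.2586 0.0614] [0.4824 0.2671 0.0851] [0.4691 0.2528 0.0354]
lid+ 11900 ((582.4320068359375, -208.15689086914062), (249.8330841064453, 230.7847442626953), 3.8604462146759033) z 0.11870151080631362
lid 11249 ((601.639892578125, -206.94342041015625), (211.1619873046875, 230.8098602294922), 3.7591352462768555) z 0.1186920015163578
bar 727 ((485.39556884765625, -216.04898071289062), (56.05928421020508, 131.69358825683594), 3.3654491901397705) z 0.11883105158185261
[0.5805 0.0488 0.05  ] [0.476  0.2584 0.08  ]
```

```bash
cat >> h.py <<'E'
def q_down(deg):
    a=np.radians(deg)/2; return [float(np.cos(a)),float(np.sin(a)),0.,0.]
def wrist_snap(r,name):
    c=r.calibration('wrist'); p,d=r.snapshot('wrist')
    cv2.imwrite(f'pics/{name}.png',p); np.savez(name+'.npz',p=p,d=d,K=c['K'],R=c['R'],t=c['t'],tcp=r.read_tcp_pos())
    return p,d
def wray(z,u,v,zz):
    K=z['K'];R=z['R'];C=-R.T@z['t']
    x=u-K[0,2];y=v-K[1,2];rr=np.hypot(x,y);th=rr/K[0,0]
    dd=R.T@np.array([np.sin(th)*x/rr,np.sin(th)*y/rr,np.cos(th)])
    return C+dd*(zz-C[2])/dd[2]
def wproj(z,X):
    K=z['K'];c=z['R']@np.asarray(X)+z['t']; th=np.arctan2(np.hypot(c[0],c[1]),c[2]); a=np.arctan2(c[1],c[0])
    return K[0,2]+K[0,0]*th*np.cos(a),K[1,2]+K[0,0]*th*np.sin(a)
E
python3 - <<'E'
from h import *
from rig import r
r.reach([.581,.051,.17],q_down(-19.7))
p,d=wrist_snap(r,'w1')
z=np.load('w1.npz')
print(r.read_clock(),r.read_tcp_pos(),r.read_joint_positions(),wproj(z,[.581,.051,.05]))
E
```

```text
2.2083 [0.5809 0.0519 0.1701] [0.0092 0.4795 1.6238 0.0001 1.0381 0.3514] (np.float64(312.9686886892719), np.float64(238.06740158114886))
```

View pics/w1.png

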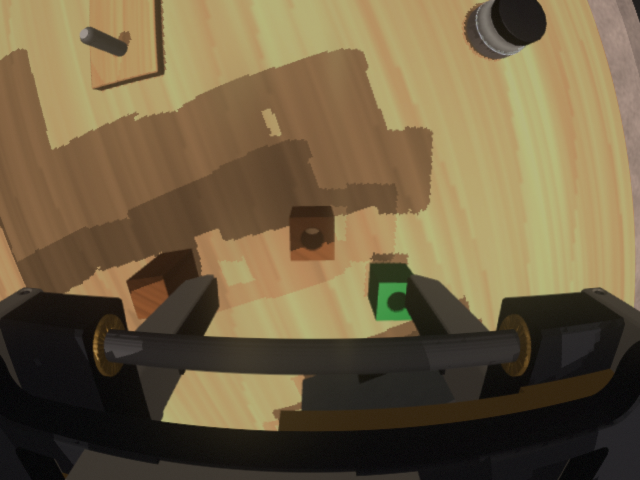

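```bash
python3 - <<'E'
from h import *
z=np.load('w1.npz');p=z['p']
c=cv2.resize(p[195:275,270:350],(640,640)[:2],interpolation=cv2.INTER_CUBIC)
c=cv2.convertScaleAbs(c,alpha=2,beta=0)
cv2.imwrite('pics/w1c.png',cv2.resize(c,(600,600)))
d=z['d'];print(d[205:268:6,290:336:4])
E
```

```text
[[0.3248 0.3254 0.3251 0.3253 0.3267 0.3262 0.3264 0.3241 0.324  0.3264
  0.3252 0.3244]
 [0.3268 0.3038 0.3031 0.     0.3033 0.3029 0.3017 0.3017 0.3009 0.302
  0.3008 0.3267]
 [0.2766 0.277  0.2763 0.2785 0.2782 0.2764 0.277  0.2774 0.2765 0.2787
  0.2762 0.    ]
 [0.2787 0.2771 0.2786 0.2775 0.2787 0.2769 0.2793 0.2778 0.2782 0.2786
  0.2788 0.2774]
 [0.2785 0.2792 0.2799 0.2785 0.2801 0.3316 0.331  0.2799 0.2788 0.2795
  0.2801 0.279 ]
 [0.2813 0.2813 0.2815 0.3028 0.3205 0.3258 0.3253 0.319  0.2821 0.2812
  0.2813 0.2818]
 [0.2816 0.2826 0.282  0.2899 0.3038 0.3059 0.3054 0.3015 0.2844 0.282
  0.2815 0.282 ]
 [0.3353 0.283  0.283  0.2835 0.287  0.2899 0.2907 0.2857 0.2827 0.2836
  0.283  0.2823]
 [0.3355 0.2851 0.2854 0.284  0.284  0.284  0.2826 0.2848 0.2843 0.283
  0.2831 0.2846]
 [0.3403 0.2856 0.2859 0.2845 0.2862 0.2854 0.2857 0.2862 0.2853 0.2854
  0.2865 0.2873]
 [0.3404 0.3401 0.34   0.3384 0.3387 0.3394 0.3396 0.3407 0.3398 0.339
  0.3391 0.3397]]
```

View pics/w1c.png

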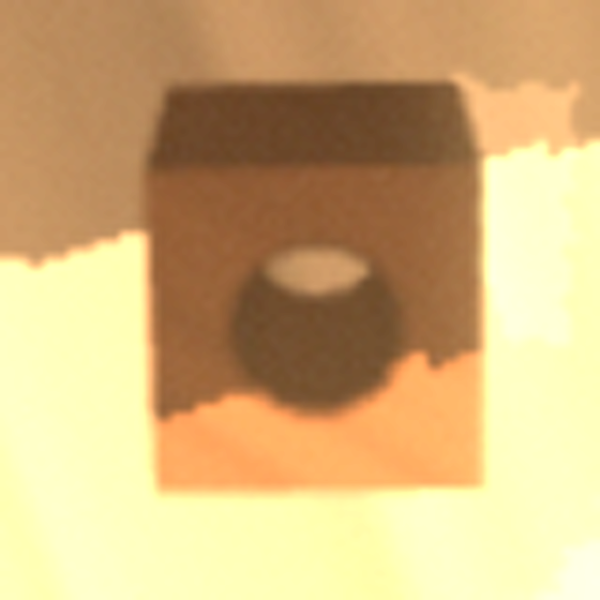

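```bash
python3 - <<'E'
from h import *
from rig import r
z=np.load('w1.npz')
P=wray(z,311.9,238.2,.05);print('hole',P,z['tcp'])
q=q_down(-19.7)
r.servo_line([P[0],P[1],.08],q,velocity=.2)
r.servo_line([P[0],P[1],.027],q,velocity=.08,f_stop=8)
print(r.read_tcp_pos(),r.read_ft_force())
r.grasp(15)
print(r.read_grip_width()*93,r.read_ft_force(),r.read_clock())
r.servo_line([P[0],P[1],.15],q,velocity=.15)
wrist_snap(r,'w2')
print(r.read_grip_width()*93,r.read_ft_force(),r.read_clock(),r.read_tcp_pos())
E
```

```text
hole [0.5802 0.0512 0.05  ] [0.5809 0.0519 0.1701]
[0.5804 0.0512 0.0272] [-1.0721 -0.2863 -0.5391]
34.04265077292184 [-0.4323 -0.6378  0.1587] 4.5667
33.47838076361595 [ 0.6893  0.2878 -0.2465] 5.5833 [0.5797 0.0512 0.149 ]
```

View pics/w2.png

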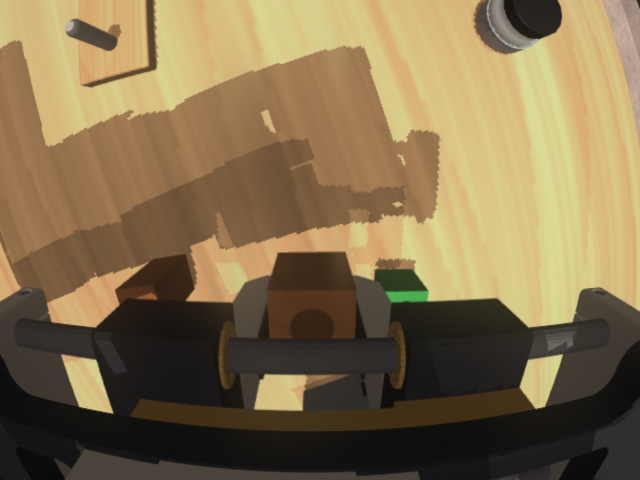

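```bash
python3 - <<'E'
from h import *
z=np.load('w2.npz');p=z['p']
c=cv2.resize(p[245:345,260:360],(600,600),interpolation=cv2.INTER_CUBIC)
cv2.imwrite('pics/w2c.png',cv2.convertScaleAbs(c,alpha=2))
E
python3 - <<'E'
from h import *
from rig import r
q=q_down(-14.)
r.reach([.476,.262,.205],q)
r.wait(.3)
wrist_snap(r,'w3')
z=np.load('w3.npz')
print(z['tcp'],r.read_clock(),wproj(z,[.476,.262,.08]))
p=z['p']
c=cv2.resize(p[195:295,260:360],(600,600),interpolation=cv2.INTER_CUBIC)
cv2.imwrite('pics/w3c.png',cv2.convertScaleAbs(c,alpha=1.5))
E
```

```text
[0.4763 0.2615 0.2048] 6.8917 (np.float64(311.9096878799282), np.float64(234.9123989952031))
```

View pics/w2c.png

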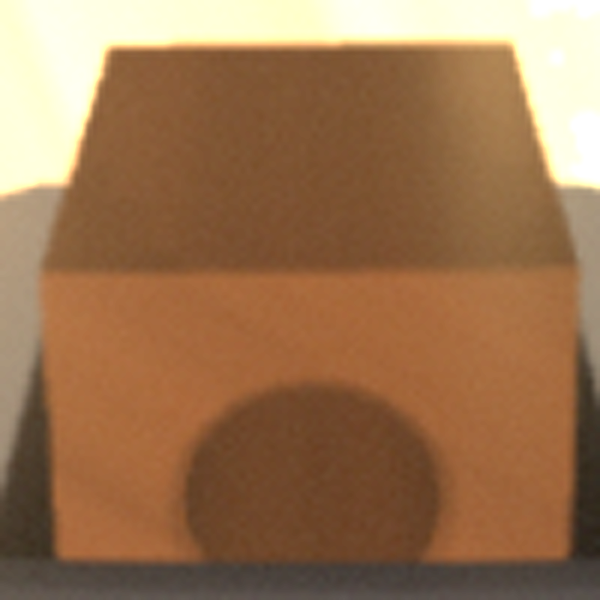

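View pics/w3.png

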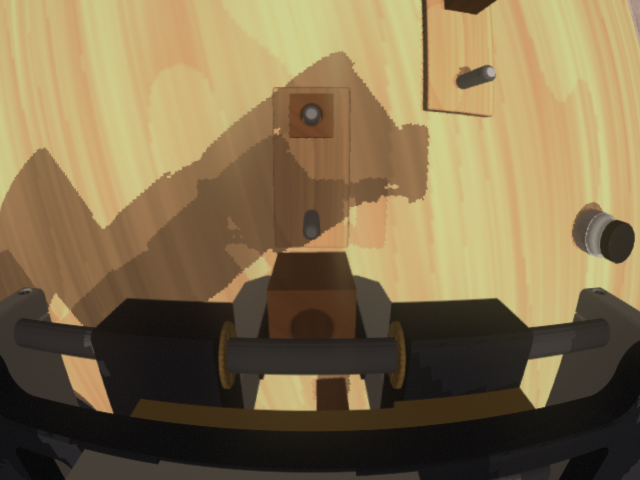

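View pics/w3c.png

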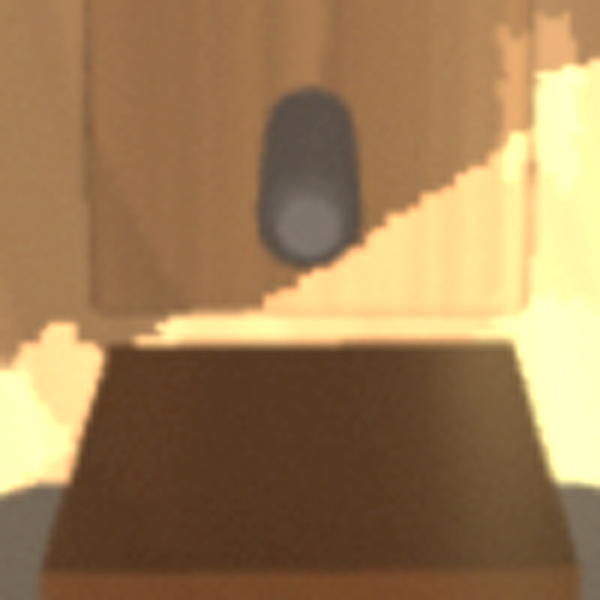

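```bash
python3 - <<'E'
from h import *
def tool(v,deg):
    a=np.radians(deg);return np.array([v[0]*np.cos(a)+v[1]*np.sin(a), v[0]*np.sin(a)-v[1]*np.cos(a)])
z=np.load('w2.npz');T=z['tcp']
f=lambda u,v:tool(wray(z,u,v,T[2]+.0228)-T,-19.7)
print('front edge',f(267,289.6),f(355.7,289.4))
print('rim near',f(311.7,308.3),'center',f(311.7,327))
print('rim l/r',f(260+185/6-.4,327),f(260+440/6-.4,327))
z=np.load('w1.npz')
print('w1 hole rel P',tool(wray(z,311.9,238.2,.05)-z['tcp'],-19.7))
z=np.load('w3.npz');P=wray(z,310.9,231.6,.08);print('post',P,'rel',tool(P-z['tcp'],-14))
E
```

```text
front edge [-0.0175 -0.0165] [ 0.0161 -0.0166]
rim near [-0.0005 -0.0088] center [-0.0005 -0.0006]
rim l/r [-0.0089 -0.0005] [ 0.0078 -0.0005]
w1 hole rel P [-0.0004  0.0009]
post [0.4759 0.2647 0.08  ] rel [-0.0012 -0.0031]
```

```bash
python3 - <<'E'
from h import *
from rig import r
q=q_down(-14.)
T=np.array([.4765,.2646])
r.servo_line([*T,.118],q,velocity=.12)
r.wait(.3)
a=r.read_tcp_pos();print(a,r.read_ft_force())
s=r.servo_line([*T,.085],q,velocity=.04,f_stop=4)
print(s,r.read_tcp_pos(),r.read_ft_force(),r.read_moment(),r.read_clock())
if not s:
    s=r.servo_line([*T,.044],q,velocity=.06,f_stop=5)
    print(s,r.read_tcp_pos(),r.read_ft_force(),r.read_moment(),r.read_clock())
E
```

```text
[0.4766 0.2647 0.1184] [-0.2667  0.0687 -0.6435]
False [0.4767 0.2647 0.0852] [ 0.4175 -0.034  -1.8979] [-0.0746  0.0952 -0.0031] 9.0417
True [0.4759 0.2643 0.0442] [0.4509 0.5608 0.4908] [ 0.039  -0.0839  0.0255] 9.6917
```

```bash
python3 - <<'E'
from h import *
from rig import r
q=q_down(-14.)
r.gripper_open(); r.wait(.2)
T=r.read_tcp_pos()
r.servo_line([T[0],T[1],.13],q,velocity=.15,f_stop=10)
r.servo_line([T[0],T[1],.20],q,velocity=.2)
wrist_snap(r,'w4'); p,d=r.snapshot('side'); c=r.calibration('side')
np.savez('side1.npz',p=p,d=d,K=c['K'],R=c['R'],t=c['t'])
cv2.imwrite('pics/side1.png',cv2.resize(p[150:230,260:330],(560,640//1)[:2]) if 0 else cv2.resize(p[150:230,260:330],(525,600),interpolation=cv2.INTER_CUBIC))
C=cloud('side1.npz'); m=(abs(C[...,0]-.476)<.03)&(abs(C[...,1]-.263)<.03)
h=C[m][:,2]; print(np.histogram(h,bins=np.arange(.01,.1,.005)))
print(r.read_clock())
E
```

```text
(array([ 27, 157,  75,  23,  26,  18,  31,  25,  24,  23,  30,  96,  36,
        13,   7,   0,   0]), array([0.01 , 0.015, 0.02 , 0.025, 0.03 , 0.035, 0.04 , 0.045, 0.05 ,
       0.055, 0.06 , 0.065, 0.07 , 0.075, 0.08 , 0.085, 0.09 , 0.095]))
12.2667
```

View pics/side1.png

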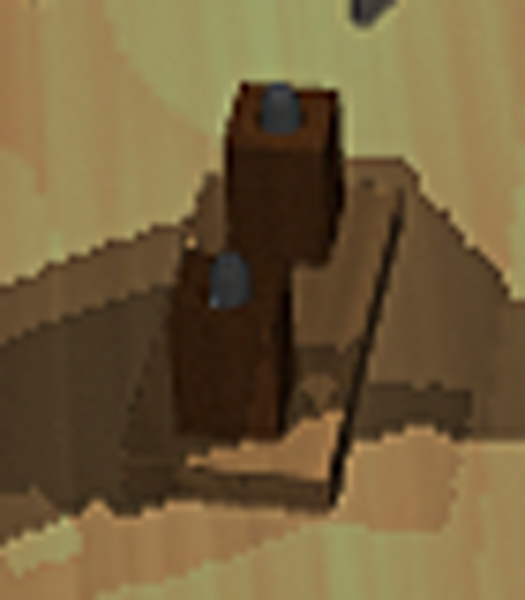

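View pics/w4.png

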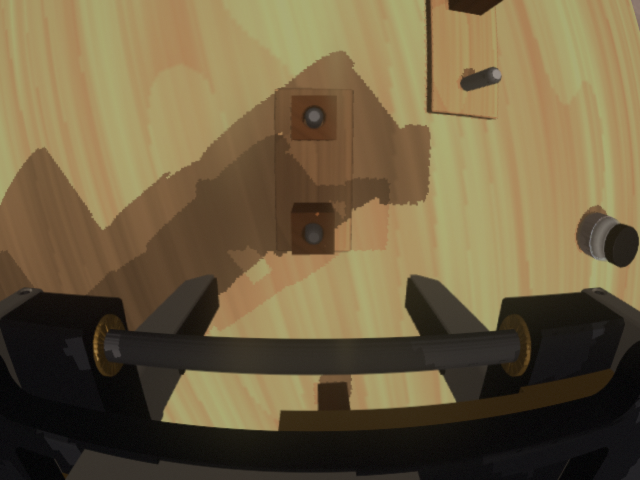

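```bash
python3 - <<'E'
from h import *
for n in ['top0','side0']:
    C=cloud(n+'.npz').reshape(-1,3); C=C[np.isfinite(C).all(1)]
    a=np.radians(3.9);ex=np.array([np.cos(a),np.sin(a)]);ey=np.array([-np.sin(a),np.cos(a)])
    o=np.array([.6,-.207])
    X=(C[:,:2]-o)@ex;Y=(C[:,:2]-o)@ey;Z=C[:,2]
    m=(abs(Z-.118)<.004)&(abs(X)<.3)&(abs(Y)<.13)
    print(n,[ (round(x,3),int(((X[m]>x)&(X[m]<=x+.005)).sum())) for x in np.arange(-.15,.16,.005)])
    m2=m&(X>-.075)&(X<.08); k=cv2.minAreaRect((C[m2][:,:2]*1000).astype(np.float32)); print(k)
    m3=(Z>.112)&(X<-.115)&(X>-.16)&(abs(Y)<.05)
    print('bar',X[m3].mean(),X[m3].min(),X[m3].max(),Z[m3].mean(),Z[m3].max())
    P=np.polyfit(Y[m3],X[m3],1);print('tilt deg',np.degrees(np.arctan(P[0])))
    m4=(Z>.11)&(X<-.11)&(X>-.16)&(abs(Y)<.09); print('Y range',Y[m4].min(),Y[m4].max())
    ml=m&(abs(X)<.06);print('lidY',Y[ml].min(),Y[ml].max())
E
```

```text
top0 [(np.float64(-0.15), 0), (np.float64(-0.145), 10), (np.float64(-0.14), 143), (np.float64(-0.135), 147), (np.float64(-0.13), 52), (np.float64(-0.125), 18), (np.float64(-0.12), 21), (np.float64(-0.115), 21), (np.float64(-0.11), 19), (np.float64(-0.105), 19), (np.float64(-0.1), 20), (np.float64(-0.095), 21), (np.float64(-0.09), 22), (np.float64(-0.085), 15), (np.float64(-0.08), 253), (np.float64(-0.075), 247), (np.float64(-0.07), 247), (np.float64(-0.065), 252), (np.float64(-0.06), 244), (np.float64(-0.055), 246), (np.float64(-0.05), 247), (np.float64(-0.045), 249), (np.float64(-0.04), 245), (np.float64(-0.035), 238), (np.float64(-0.03), 253), (np.float64(-0.025), 232), (np.float64(-0.02), 238), (np.float64(-0.015), 240), (np.float64(-0.01), 238), (np.float64(-0.005), 240), (np.float64(0.0), 244), (np.float64(0.005), 241), (np.float64(0.01), 240), (np.float64(0.015), 236), (np.float64(0.02), 243), (np.float64(0.025), 233), (np.float64(0.03), 229), (np.float64(0.035), 237), (np.float64(0.04), 238), (np.float64(0.045), 232), (np.float64(0.05), 232), (np.float64(0.055), 234), (np.floa
[... 2026 characters left out ...]
286), (np.float64(0.085), 289), (np.float64(0.09), 290), (np.float64(0.095), 140), (np.float64(0.1), 74), (np.float64(0.105), 15), (np.float64(0.11), 0), (np.float64(0.115), 0), (np.float64(0.12), 0), (np.float64(0.125), 0), (np.float64(0.13), 0), (np.float64(0.135), 0), (np.float64(0.14), 0), (np.float64(0.145), 0), (np.float64(0.15), 0), (np.float64(0.155), 0)]
((602.4713134765625, -206.74566650390625), (154.97935485839844, 230.76678466796875), 3.931394100189209)
bar -0.13674491634865965 -0.14252530062874233 -0.13052162538687476 0.11935576317574373 0.1238875080523684
tilt deg -0.04003277079008625
Y range -0.06688848972919167 0.06477097838106113
lidY -0.11532774072727892 0.11544701370451936
```

```bash
cat >> h.py <<'E'
from scipy.spatial.transform import Rotation as Ro
YAW=np.radians(3.8)
EX=np.array([np.cos(YAW),np.sin(YAW),0]);EZ=np.array([0,0,1.])
BAR0=np.array([.4648,-.2160,.114]); HINGE=BAR0+.233*EX; HINGE[2]=.110
def lid_pose(theta,alpha,back=0.,hinge=HINGE):
    b=hinge-(.233*np.cos(theta)-.004*np.sin(theta))*EX+(.233*np.sin(theta)+.004*np.cos(theta))*EZ
    s,c=np.sin(alpha),np.cos(alpha)
    zt=s*EX-c*EZ; xt=c*EX+s*EZ; yt=np.cross(zt,xt)
    q=Ro.from_matrix(np.stack([xt,yt,zt],1)).as_quat()
    return b+(.005-back)*zt, q
E
python3 - <<'E'
from h import *
from rig import r
for al in [30,40,45]:
    for th,bk in [(0,.11),(0,0),(.3,0),(.6,0),(.76,0),(.98,0)]:
        p,q=lid_pose(th,np.radians(al),bk); print(al,th,bk,p,r.inverse_kinematics(p,q))
E
```

```text
30 0 0.11 [ 0.4124 -0.2195  0.2049] [-0.8111  0.0979  2.1643  0.6926  0.6462 -1.3911]
30 0 0 [ 0.4673 -0.2158  0.1097] [-0.7048  0.3642  2.1403  0.9935  0.4289 -1.6489]
30 0.3 0 [ 0.4789 -0.2151  0.1783] [-0.6851  0.2385  2.0735  0.7162  0.5467 -1.3196]
30 0.6 0 [ 0.5102 -0.213   0.2405] [-0.6359  0.1829  1.9539  0.5503  0.6656 -1.082 ]
30 0.76 0 [ 0.534  -0.2114  0.2691] [-0.602   0.1824  1.8747  0.489   0.7202 -0.9802]
30 0.98 0 [ 0.5736 -0.2088  0.3014] [-0.5517  0.2106  1.7541  0.4231  0.7832 -0.8608]
40 0 0.11 [ 0.3975 -0.2205  0.1944] [-0.9359  0.1066  2.2806  1.1048  0.6514 -1.8825]
40 0 0 [ 0.468  -0.2158  0.1102] [-0.7736  0.3888  2.2188  1.5279  0.4996 -2.229 ]
40 0.3 0 [ 0.4796 -0.215   0.1788] [-0.751   0.2418  2.1611  1.1845  0.5306 -1.8149]
40 0.6 0 [ 0.5109 -0.2129  0.241 ] [-0.6944  0.1675  2.0499  0.9295  0.5861 -1.4701]
40 0.76 0 [ 0.5347 -0.2114  0.2696] [-0.6556  0.1592  1.9753  0.8284  0.6144 -1.321 ]
40 0.98 0 [ 0.5743 -0.2087  0.3019] [-0.5983  0.179   1.8614  0.7176  0.647  -1.1489]
45 0 0.11 [ 0.3907 -0.2209  0.1882] [-1.0008  0.1334  2.3325  1.294   0.6994 -2.124 ]
45 0 0 [ 0.4683 -0.2158  0.1105] [-0.808   0.4141  2.2527  1.7176  0.5803 -2.4477]
45 0.3 0 [ 0.4799 -0.215   0.1791] [-0.7838  0.2553  2.2009  1.4097  0.5684 -2.0582]
45 0.6 0 [ 0.5112 -0.2129  0.2413] [-0.7236  0.1699  2.0949  1.1493  0.5829 -1.6976]
45 0.76 0 [ 0.535  -0.2113  0.2699] [-0.6822  0.1569  2.0227  1.038   0.5928 -1.5339]
45 0.98 0 [ 0.5746 -0.2087  0.3022] [-0.6213  0.1716  1.9121  0.9112  0.604  -1.3414]
```

```bash
python3 - <<'E'
from h import *
from rig import r
al=np.radians(45)
p,q=lid_pose(0,al,.11)
r.reach(p,q)
r.wait(.2)
wrist_snap(r,'w5'); z=np.load('w5.npz')
a=BAR0
ey=np.cross(EZ,EX)
for s in (-.06,0,.06): print(wproj(z,a+s*ey))
print(z['tcp'],p,r.read_clock(),r.read_ft_force())
E
```

```text
(np.float64(311.7101868933935), np.float64(318.17036794382244))
(np.float64(311.84893666985585), np.float64(243.34867709427076))
(np.float64(311.9972435631091), np.float64(159.31543325014943))
[ 0.3909 -0.2208  0.1883] [ 0.3907 -0.2209  0.1882] 14.8833 [-0.0091  0.0307 -0.7597]
```

View pics/w5.png

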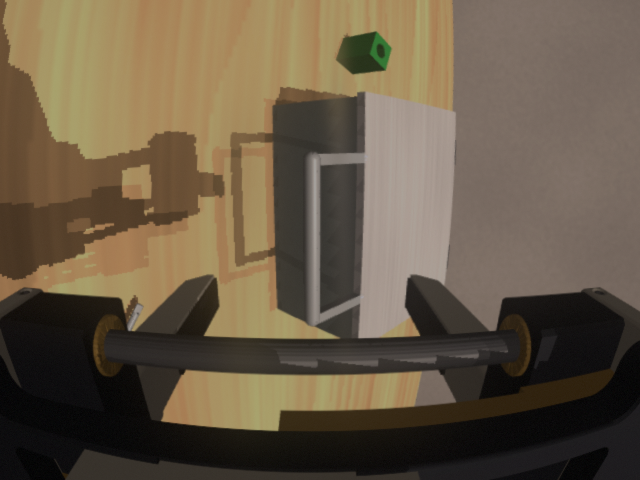

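The wrist view shows the bar at u≈313, between rows 155 and 325, which matches the prediction and lies midway between the fingers. Next I advance and grip it.

```bash
python3 - <<'E'
from h import *
from rig import r
al=np.radians(45)
p,q=lid_pose(0,al,0)
print(r.servo_line(p,q,velocity=.1,f_stop=8),r.read_ft_force())
print(r.read_tcp_pos(),p)
r.grasp(20)
print(r.read_grip_width()*93,r.read_ft_force(),r.read_tcp_pos(),r.read_clock())
wrist_snap(r,'w6')
E
```

```text
False [0.3177 0.4601 0.1978]
[ 0.4682 -0.2159  0.1107] [ 0.4683 -0.2158  0.1105]
11.464675189448478 [0.0715 0.0443 0.4478] [ 0.4684 -0.2158  0.1105] 17.375
```

View pics/w6.png

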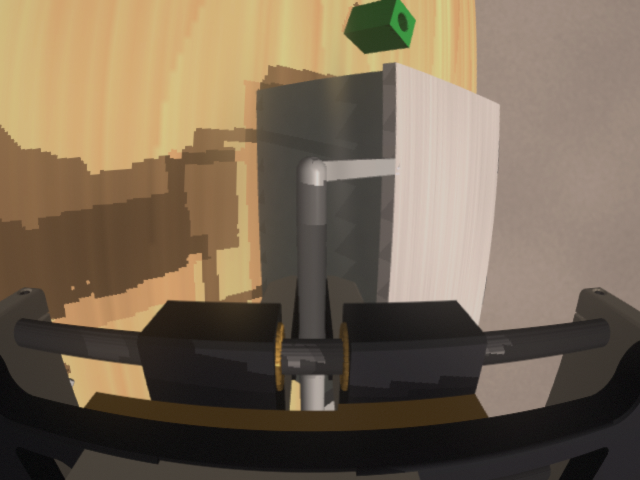

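The bar is gripped at about 11.5 mm. I'll lift along the arc in short segments.

```bash
python3 - <<'E'
from h import *
from rig import r
al=np.radians(45)
for th in [.1,.2,.3,.4,.5]:
    p,q=lid_pose(th,al)
    s=r.servo_line(p,q,velocity=.06,f_stop=25)
    print(th,s,r.read_tcp_pos()-p,r.read_ft_force(),round(r.read_grip_width()*93,1),r.read_clock())
    if s: break
wrist_snap(r,'w7')
E
```

```text
0.1 False [-0.0003 -0.     -0.0003] [-2.8939 -1.2824 -1.8531] 11.4 17.9667
0.2 False [-0.0004  0.     -0.0003] [-4.5658 -2.3721 -1.016 ] 11.2 18.5083
0.3 False [-0.0002 -0.     -0.0003] [-3.8247 -1.5787 -0.3164] 11.3 19.05
0.4 False [-0.     -0.     -0.0003] [-0.6537 -0.5725 -2.0106] 11.2 19.5917
0.5 False [-0.0001 -0.     -0.0004] [ 0.5313 -3.0379 -1.9069] 10.9 20.1333
```

View pics/w7.png

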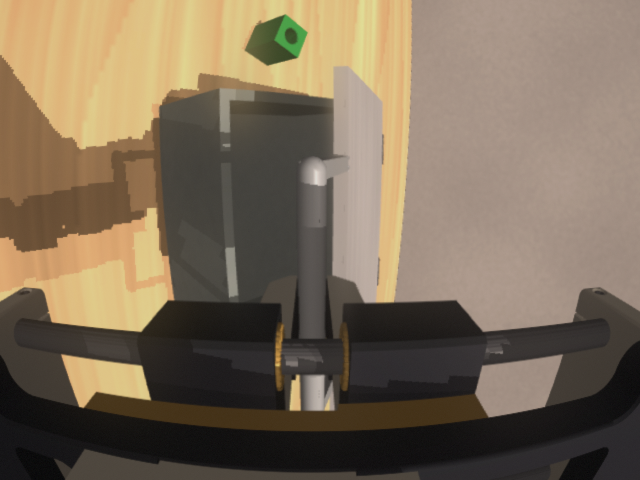

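```bash
python3 - <<'E'
from h import *
from rig import r
al=np.radians(45)
for th in [.6,.7,.8,.9,.98]:
    p,q=lid_pose(th,al)
    s=r.servo_line(p,q,velocity=.05,f_stop=25)
    print(th,s,r.read_tcp_pos()-p,r.read_ft_force(),round(r.read_grip_width()*93,1),r.read_clock())
    if s: break
r.wait(.2)
for n in ['wrist','side']:
    c=r.calibration(n);p,d=r.snapshot(n);np.savez(n+'8.npz',p=p,d=d,K=c['K'],R=c['R'],t=c['t']);cv2.imwrite(f'pics/{n}8.png',p)
E
```

```text
0.6 False [-0.0002  0.     -0.0002] [-1.5264 -1.7887  0.4191] 11.0 20.8
0.7 False [-0.0002  0.     -0.0003] [-0.5648 -2.9989 -1.0833] 11.5 21.4167
0.8 False [-0.0002  0.     -0.0001] [-2.5652 -1.6379  2.0568] 11.2 22.0333
0.9 False [-0.0002  0.0001 -0.0003] [-0.9729 -1.1394 -0.4269] 11.4 22.65
0.98 False [ 0.      0.0001 -0.    ] [ 1.0941 -0.3754 -1.0762] 11.4 23.175
```

View pics/side8.png

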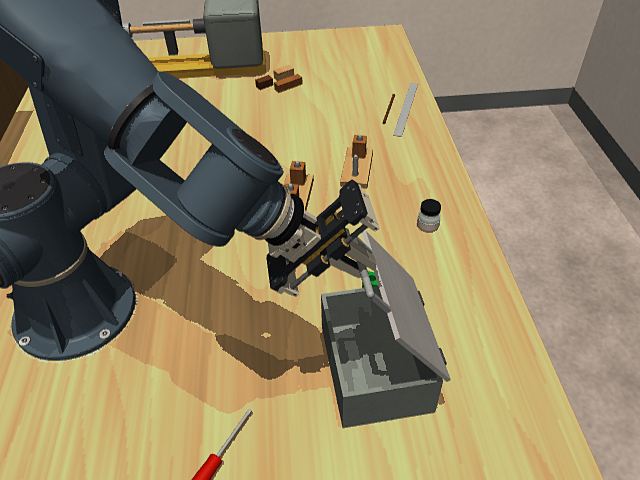

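```bash
cat >> h.py <<'E'
def lid_angle(f):
    C=cloud(f).reshape(-1,3);C=C[np.isfinite(C).all(1)]
    D=C-HINGE;ey=np.cross(EZ,EX);X=D@EX;Y=D@ey;Z=D[:,2]
    rad=np.hypot(X,Z); ang=np.arctan2(Z,-X)
    m=(abs(Y)<.105)&(Y<-.02)&(rad>.05)&(rad<.165)&(ang>.4)&(ang<1.4)
    P=np.polyfit(-X[m],Z[m],1); return m.sum(),np.arctan(P[0]),np.std(Z[m]-np.polyval(P,-X[m]))
E
python3 - <<'E'
from h import *
from rig import r
print('peak angle',lid_angle('side8.npz'))
al=np.radians(45)
for th in [.93,.88,.83,.79,.76]:
    p,q=lid_pose(th,al)
    s=r.servo_line(p,q,velocity=.035,f_stop=25)
    print(th,s,r.read_tcp_pos()-p,r.read_ft_force(),round(r.read_grip_width()*93,1),r.read_clock())
    if s: break
r.wait(.6)
for n in ['wrist','side','top']:
    c=r.calibration(n);p,d=r.snapshot(n);np.savez(n+'9.npz',p=p,d=d,K=c['K'],R=c['R'],t=c['t']);cv2.imwrite(f'pics/{n}9.png',p)
print('angle',lid_angle('side9.npz'),r.read_joint_vel(),r.read_tcp_pos(),r.read_clock())
E
```

```text
peak angle (np.int64(1006), np.float64(0.9770070071955496), np.float64(0.000757411801734187))
0.93 False [-0.0001 -0.     -0.0001] [ 3.286  -0.4704 -3.2271] 11.3 23.9583
0.88 False [-0.0001 -0.      0.0001] [0.5033 0.2389 0.4404] 11.1 24.4417
0.83 False [-0.0001 -0.     -0.0002] [ 1.1588 -0.1455  0.1112] 11.3 24.925
0.79 False [-0.0002  0.     -0.0002] [ 2.2171 -0.341  -0.3971] 11.0 25.3417
0.76 False [-0.0002  0.     -0.0002] [ 0.5078  0.5081 -0.7671] 11.0 25.6917
angle (np.int64(1723), np.float64(0.7580607159476184), np.float64(0.0009927265260268733)) [ 0.0021 -0.0012  0.0015  0.0001 -0.0005 -0.0009] [ 0.535  -0.2113  0.2698] 26.4417
```

View pics/side9.png

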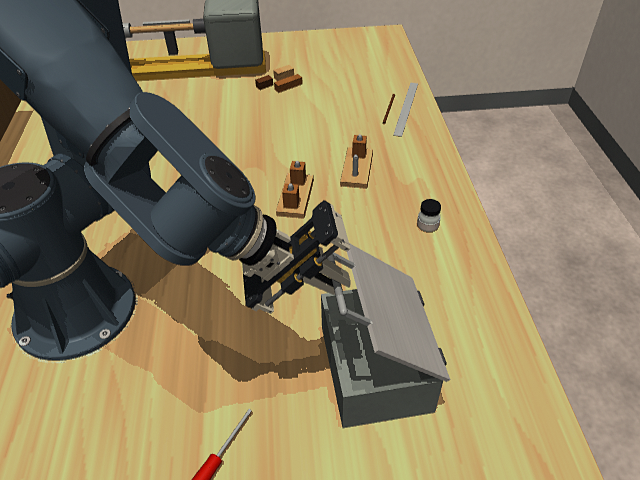

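View pics/top9.png

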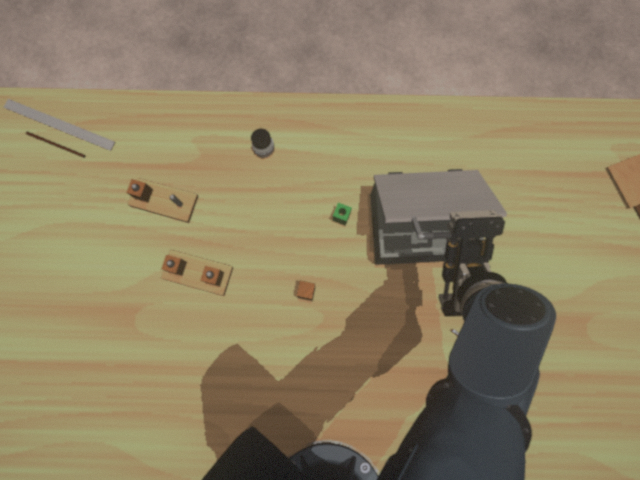

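View pics/wrist9.png

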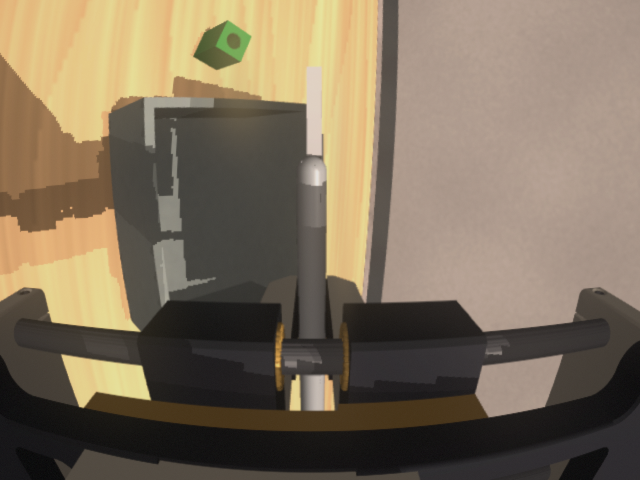

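The top view shows both rack posts filled, at (174,264) and (212,275). The jar, green block, solid block and visible screwdriver are where they were. The lid is held at 0.76 rad and still.

```bash
python3 - <<'E'
from rig import r
print(r.read_grip_width()*93,abs(r.read_joint_vel()).max(),r.read_clock())
r.hand_in()
E
```

```text
10.915073342483742 0.0020541757460356153 26.4417
the job is handed in; nothing more can be done
```

The job is done and handed in at 26.4 s.

- **Blank:** I threaded the drilled blank onto the empty post of the nearer rack and let go. Depth readings put its top at about 68 mm, which means it is fully down on the base. It looks the same height as the fixed blank beside it.
- **Lid:** I gripped the handle with the hand tilted 45°, because fully open fingers would otherwise have hit the lid's edge. I raised the lid to 0.98 rad, past balance (0.977 measured from depth), and eased it back. It is held at 0.76 rad (0.758 measured), inside the 0.67 to 0.85 range and still to within 0.002 rad/s.
- **Forces:** The readings I took stayed at a few newtons.
- **Other items:** The jar, green block, solid block and far rack appear unmoved in the last pictures. The arm hid part of the screwdriver in the last top view, but the side view shows it unmoved.

No check failed or disagreed.

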